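# Shoot the gate bolt of the valve-spring rack against its safety catch

## Task

Close the gate of the valve-spring rack: with one fingertip press the yellow spring safety catch right down and keep it down while the other fingertip pushes the red handle, sliding the bolt fully home across the mouth of the channel. Only then take the hand away so that the catch springs up again and locks the bolt. Only push and press: do not lift or shift the springs or anything else on the bench.

Things in the scene. Friction and masses are not known exactly. Their poses are not given: they have to be found in the camera images.
- rack: grey base plate 190 x 245 x 10 mm, fixed, with spring channel, gate bolt and catch. Origin at bench level; its frame gives the mm below as (x, y, z): x along the channel away from its mouth, y the way the bolt slides home, z up. Plate centre (13, -30). Channel walls along x at y = 17 and 67, tops z = 40. Bolt: 14 mm steel rod along y at x = 10, top z = 28; its guides at y = -115, 6 reach z = 34.
- bolt (a joint): slide of the bolt along the rack's +y (m): 0 drawn back, 0.046 fully home at its end stop, across the channel mouth. Starts at 0 to 0.003. About 2 N of friction; stays where left. Its lug meets the catch at 0.005 and cannot pass while the catch is up; from 0.039 on it is past, and the catch can spring up behind it and lock it.
- handle_back (a point): centre of the rear face (the one to push, facing the rack's -y) of the upright red handle on the bolt; moves with it. Handle: 30 mm wide along the rack's x, 10 mm thick along y, top at z = 66 mm. At bolt = 0 this point is at (10, -65, 46) in the rack's frame.
- catch (a joint): travel of the spring catch (m): 0 up (blocking), 0.010 pressed right down on its stop. Clears the bolt's lug from 0.004 on; below 0.005 while the bolt is between its ends counts as let up. The spring needs about 3 N to start, 7 N fully down; it rises by itself when let go.
- catch_top (a point): centre of the flat top of the catch's yellow press bar, 34 mm wide (rack x), 110 mm long (rack y), parallel to the bolt, 70 mm from the handle's centre line: a fingertip can slide along it while holding it down. At (-60, -55, 46) in the rack's frame when up, z = 36 right down; moves with it. All round bar and handle it is free above z = 34, but for the channel walls and springs.
- valve_spring_a: steel valve spring, 34 mm diameter, 45 mm tall, standing loose in the channel on the plate, nearer the mouth; origin at the centre of its underside. Not to be moved.
- valve_spring_b: steel valve spring, 35 mm diameter, 48 mm tall, standing loose in the channel behind the other; origin at the centre of its underside. Not to be moved.
- piston_a: loose aluminium piston, 90 mm diameter, 64 mm tall, standing on the bench to the left; origin at the centre of its underside. A bystander.
- torch: loose black torch, 132 x 35 x 35 mm, lying on the bench to the right; a bystander.
- marker_blue: loose blue marker pen, 131 x 14 x 16 mm, lying near the front edge at the left; a bystander.
- gasket_scraper: loose red-handled gasket scraper, 195 x 40 x 18 mm, lying on the bench to the right; a bystander.

How it is judged:
By the outcome, as a careful person would: the job done as asked, in the order asked, and still so for the second after the job is handed in, with the robot touching nothing.
It also fails if it takes over 32 s, if anything falls off the work surface, if the arm or the gripper's body presses on something with over 40 N, if the wrist force passes 120 N, or if a joint passes its speed limit or range.

## Robot

A 6-joint arm with a two-finger parallel gripper is mounted at the origin on a cart in front of the work surface, level with it; the furniture and walls round the work are solid. World frame = base frame: x ahead of the robot, y to its left, z up, the work surface at z = 0. Lengths are in m, angles in rad, forces in N, time in s.
With the tool pointing down it reaches from about 0.325 to 0.75 m from the base axis. Payload 7.6 kg.
Tool frame: the origin (TCP) lies between the finger pads; the fingertips stand 22 mm ahead of it and the grasp point (between the pads) lies 3 mm ahead of it (tip_extent is the distance from the TCP to the fingertips, in m); z points along the fingers, y is the line along which they close (so a half turn about z gives the same grasp; the last joint's range is limited). The gripper opens to 85 mm and grips with 20 to 120 N. Pads are 22 mm wide; open, the fingers measure 114 mm over their backs; the gripper's body (76 mm by 85 mm) begins 54 mm behind the grasp point. The pads swing forward as they close: fully open they stand 13 mm farther back than shut.
Start: joints at [1.108, 0.052, 1.401, -0, 1.689, -0.07], TCP at [0.201, 0.485, 0.253] pointing down, gripper open.
Joint ranges: [-2.9, 2.9], [-0.91, 2.17], [0.12, 2.37], [-1.06, 4.2], [0.26, 2.73], [-2.93, 2.93]. Speed limits (rad/s): [2.57, 2.57, 3.01, 3.14, 3.14, 3.14].

## Interface

Orientations are given as a 3x3 rotation matrix whose columns are the frame's x, y, z axes.
In Python, from workcell import get_obs, capture, camera_model, finish_job, tip_extent gives the robot as it stands. The module is installed in compiled form; this text tells all that it offers.
- The arm moves only by the shell command python3 -m creep 'ROWS'. ROWS is JSON, a list of rows, each an object of numbers: "fingers": the finger opening in mm, from 0 to 85.4; "dx", "dy", "dz": the shift along the tool's x, y, z in mm; "ax", "ay", "az": the turn, a rotation vector about the tool's x, y, z in degrees. In form: [{"fingers": .., "dx": .., "dy": .., "dz": .., "ax": .., "ay": .., "az": ..}, ...]. A call has 1 to 10 rows; each row is the pose to reach, as a shift and turn from the pose commanded when the call began, along the tool's axes at that moment; what a row does not reach only later rows make up. A row lasts 1/12 s, in which the tool goes at most 41.7 mm and 7.16 degrees, less where a joint would pass 70% of its speed; a pose out of reach is approached as far as the arm can. A call with a gripper value outside its range is refused whole. The fingers move at their own pace and stop on an object; the grip force is fixed at half the most. Time passes only in rows, so rows that repeat a pose let the fingers close. It gives the time, the measured TCP pose, the force, the opening and the grip force at its end, in the units of the state.
- get_obs(): the state, without advancing time (a new reading comes with each control period).
- capture(name): name is "scene" or "top" or "wrist"; returns the picture (400x640x3 uint8, red, green, blue); there is no depth.
- camera_model(name): a dict with "fx", "fy", "cx", "cy" (pixels), "k1" (the pictures are not rectified: a ray, as slopes to the right and down, at radius r is drawn at 1 + k1 r^2 times it, then the intrinsics apply), "R" (3x3) and "t" (3): a world point X has camera coordinates R X + t. Camera axes: x right, y down, z forward; pixel columns grow to the right and rows downward; lengths in m; the calibration is good to about 2 mm. A picture is of the moment at which its call begins: read the wrist's pose just before it. camera_model takes no time and is no camera call; for the wrist camera it gives the pose at the moment of the call.
- finish_job(): hands the job in; it is judged then, once.
The state is a dict: "t": time; "joints": joint angles; "dq": joint speeds; "effort": joint torques, N m; "position": TCP position; "ee_rot": TCP orientation; "ft_force": force on the tool from outside, world axes, zero at the start; "wrist_torque": the same for the moment, N m; "gripper_width": finger opening in m; "grasp_force": force on a finger pad.
Only numpy, scipy, OpenCV 4.12 (cv2) and the standard library are available. Lean on these libraries where they do the work, as an engineer would, in place of code of your own. Each camera call takes 0.05 s, during which the arm holds its last target. There are 200 camera calls.

## Working session

There is one attempt and no reset: what is moved stays moved. The work goes in short steps, Python scripts to look and compute and a shell command to move; the robot and the scene stay as the last step left them, time stands still between calls to the robot, and variables do not carry over. Pictures are saved under pics/ and viewed, at most 10 in all, crops included, and the job is handed in when it is done.

```bash
mkdir -p pics
python3 - <<'E'
from workcell import *
import cv2,numpy as np
o=get_obs();print(o['t'],o['position'],np.round(o['ee_rot'],3),tip_extent)
for n in("scene","top"):
    cv2.imwrite(f'pics/{n}0.png',cv2.cvtColor(capture(n),cv2.COLOR_RGB2BGR));m=camera_model(n);print(n,m)
E
```

```text
0.0 [0.20080417 0.48479284 0.25246588] [[-0.924  0.383 -0.001]
 [ 0.383  0.924 -0.001]
 [ 0.    -0.002 -1.   ]] 0.022
scene {'fx': 473.81212982665494, 'fy': 473.81212982665494, 'cx': 321.9429397329622, 'cy': 199.18874556719447, 'k1': -0.11295723749045222, 'R': array([[ 0.56729146, -0.82340592,  0.01353076],
       [-0.56238364, -0.39935625, -0.72404366],
       [ 0.60158543,  0.40313431, -0.68962142]]), 't': array([-0.29240263,  0.30479778,  1.14760639])}
top {'fx': 442.33123669211955, 'fy': 442.33123669211955, 'cx': 318.17919623350286, 'cy': 195.90151582393298, 'k1': -0.11183304980068298, 'R': array([[-0.02411985, -0.99958049, -0.01603336],
       [-0.99045692,  0.02607048, -0.1353345 ],
       [ 0.13569572,  0.01261611, -0.99067023]]), 't': array([-0.02155819,  0.50596488,  1.49544838])}
```

View pics/scene0.png

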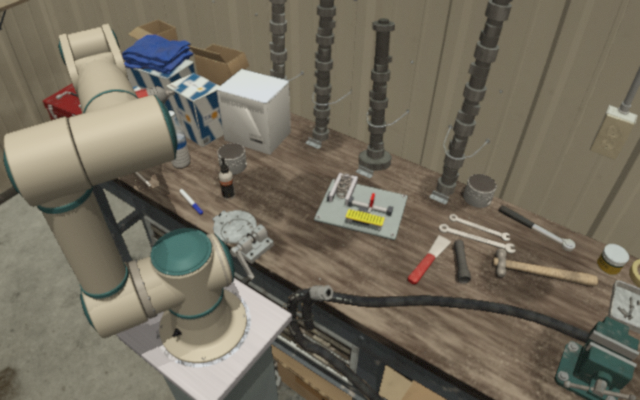

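View pics/top0.png

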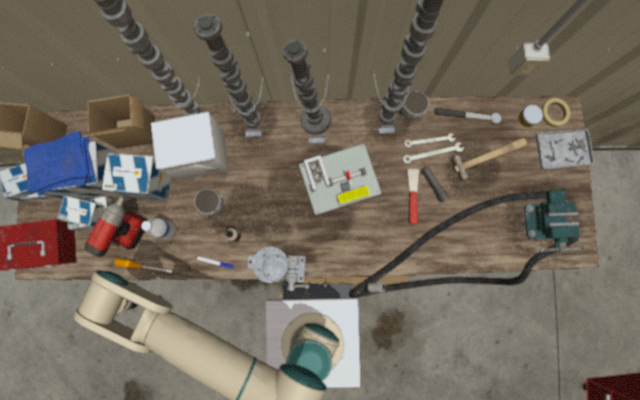

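Both views show the rack ahead of the robot: the yellow bar is at about (353,194) in top and (365,217) in scene, and the red handle is at (348,174) in top and (373,200) in scene. The channel with the springs is on the image left in top, at about (316,172). So rack +x points away from the robot and +y to its left, with a slight yaw.

```bash
cat > h.py <<'E'
from workcell import *
import cv2,numpy as np
def ray(m,uv):
    K=np.array([[m['fx'],0,m['cx']],[0,m['fy'],m['cy']],[0,0,1]])
    p=cv2.undistortPoints(np.array(uv,float).reshape(-1,1,2),K,np.array([m['k1'],0,0,0,0.]))[:,0]
    d=np.c_[p,np.ones(len(p))]@m['R']; c=-m['R'].T@m['t']; return c,d
def onz(m,uv,z):
    c,d=ray(m,uv); return c+d*((z-c[2])/d[:,2])[:,None]
def blobs(im,kind,roi=None,n=1):
    h=cv2.cvtColor(im,cv2.COLOR_RGB2HSV)
    if kind=='y': k=cv2.inRange(h,(22,120,90),(36,255,255))
    else: k=cv2.inRange(h,(0,130,70),(8,255,255))|cv2.inRange(h,(172,130,70),(180,255,255))
    if roi: q=np.zeros_like(k);a,b,c,d=roi;q[b:d,a:c]=k[b:d,a:c];k=q
    cs=sorted(cv2.findContours(k,cv2.RETR_EXTERNAL,cv2.CHAIN_APPROX_NONE)[0],key=cv2.contourArea)[::-1]
    return cs[:n],k
E
python3 - <<'E'
from h import *
for n,roi in(("top",(300,145,385,215)),("scene",(315,170,415,240))):
    im=cv2.cvtColor(cv2.imread(f'pics/{n}0.png'),cv2.COLOR_BGR2RGB);m=camera_model(n)
    c,k=blobs(im,'y',roi)
    w=onz(m,c[0].reshape(-1,2),.046)[:,:2]*1000
    r=cv2.minAreaRect(w.astype(np.float32));print(n,'bar',r)
    c,k=blobs(im,'r',roi);u=c[0].reshape(-1,2).mean(0);print('handle px',u,onz(m,[u],.06))
E
```

```text
top bar ((506.30999755859375, -153.33534240722656), (33.8455696105957, 109.0813217163086), 17.01291847229004)
handle px [347.66666667 174.73333333] [[ 0.57213539 -0.1372435   0.06      ]]
scene bar ((502.2085266113281, -156.6120147705078), (39.63685989379883, 107.14085388183594), 15.78827953338623)
handle px [371.76 199.28] [[ 0.56526996 -0.14225709  0.06      ]]
```

```bash
python3 -m creep '[{"fingers":56,"dx":-285,"dy":-236,"dz":25,"az":50},{"fingers":56,"dx":-285,"dy":-236,"dz":25,"az":50},{"fingers":56,"dx":-285,"dy":-236,"dz":25,"az":50},{"fingers":56,"dx":-285,"dy":-236,"dz":25,"az":50},{"fingers":56,"dx":-285,"dy":-236,"dz":25,"az":50},{"fingers":56,"dx":-285,"dy":-236,"dz":25,"az":50},{"fingers":56,"dx":-285,"dy":-236,"dz":25,"az":50},{"fingers":56,"dx":-285,"dy":-236,"dz":25,"az":50},{"fingers":56,"dx":-285,"dy":-236,"dz":25,"az":50},{"fingers":56,"dx":-285,"dy":-236,"dz":25,"az":50}]'
cat > goal.py <<'E'
import sys;from h import *
g=np.array([float(v) for v in sys.argv[1:4]]);o=get_obs();R=o['ee_rot']
print('t',o['t'],'pos',np.round(o['position']*1000,1),'f',np.round(o['ft_force'],1),'w',o['gripper_width']*1000)
print('yaw of tool y',np.degrees(np.arctan2(R[1,1],R[0,1])),'tilt z',np.round(R[:,2],4),'tool shift mm',R.T@(g-o['position']*1000))
E
python3 goal.py 546 -170 200
```

```text
t 0.1 pos [200.8 484.8 252.6] f [ 0.2 -0.2  0.4] w 85.06548240509365
yaw of tool y 67.4964963261023 tilt z [-6.0e-04 -1.2e-03 -1.0e+00] tool shift mm [-569.5442649  -472.79375215   53.12666581]invalid input at $[0]: expected keys fingers, dx, dy, dz, ax, ay, az
```

```bash
python3 -m creep '[{"fingers":56,"dx":-285,"dy":-236,"dz":25,"ax":0,"ay":0,"az":50},{"fingers":56,"dx":-285,"dy":-236,"dz":25,"ax":0,"ay":0,"az":50},{"fingers":56,"dx":-285,"dy":-236,"dz":25,"ax":0,"ay":0,"az":50},{"fingers":56,"dx":-285,"dy":-236,"dz":25,"ax":0,"ay":0,"az":50},{"fingers":56,"dx":-285,"dy":-236,"dz":25,"ax":0,"ay":0,"az":50},{"fingers":56,"dx":-285,"dy":-236,"dz":25,"ax":0,"ay":0,"az":50},{"fingers":56,"dx":-285,"dy":-236,"dz":25,"ax":0,"ay":0,"az":50},{"fingers":56,"dx":-285,"dy":-236,"dz":25,"ax":0,"ay":0,"az":50},{"fingers":56,"dx":-285,"dy":-236,"dz":25,"ax":0,"ay":0,"az":50},{"fingers":56,"dx":-285,"dy":-236,"dz":25,"ax":0,"ay":0,"az":50}]'
python3 goal.py 546 -170 200
```

```text
t: 0.93
position: [0.3757, 0.1529, 0.2274]
ee_rot: [[-0.294, 0.956, -0.0], [0.956, 0.294, -0.002], [-0.002, -0.001, -1.0]]
ft_force: [-0.1, -0.1, -0.5]
gripper_width: 0.056
grasp_force: 0.0
t 0.9333 pos [375.7 152.9 227.4] f [-0.1 -0.1 -0.5] w 55.995207900387854
yaw of tool y 17.074929456332104 tilt z [-5.0e-04 -2.2e-03 -1.0e+00] tool shift mm [-358.63412457   68.04122055   28.05795756]
```

```bash
python3 -m creep '[{"fingers":56,"dx":-358,"dy":68,"dz":28,"ax":0,"ay":0,"az":0},{"fingers":56,"dx":-358,"dy":68,"dz":28,"ax":0,"ay":0,"az":0},{"fingers":56,"dx":-358,"dy":68,"dz":28,"ax":0,"ay":0,"az":0},{"fingers":56,"dx":-358,"dy":68,"dz":28,"ax":0,"ay":0,"az":0},{"fingers":56,"dx":-358,"dy":68,"dz":28,"ax":0,"ay":0,"az":0},{"fingers":56,"dx":-358,"dy":68,"dz":28,"ax":0,"ay":0,"az":0},{"fingers":56,"dx":-358,"dy":68,"dz":28,"ax":0,"ay":0,"az":0},{"fingers":56,"dx":-358,"dy":68,"dz":28,"ax":0,"ay":0,"az":0},{"fingers":56,"dx":-358,"dy":68,"dz":28,"ax":0,"ay":0,"az":0},{"fingers":56,"dx":-358,"dy":68,"dz":28,"ax":0,"ay":0,"az":0}]'
cat > look.py <<'E'
import sys;from h import *
n=sys.argv[1];z=float(sys.argv[2])
m=camera_model('wrist');im=capture('wrist');cv2.imwrite(f'pics/{n}.png',cv2.cvtColor(im,cv2.COLOR_RGB2BGR))
c,_=blobs(im,'y');w=onz(m,c[0].reshape(-1,2),z)[:,:2]*1000
print('bar px',cv2.boundingRect(c[0]),'world',cv2.minAreaRect(w.astype(np.float32)))
c,_=blobs(im,'r',n=3)
for q in c: print('red',cv2.contourArea(q),cv2.boundingRect(q))
E
python3 look.py w1 .046; python3 goal.py 546 -170 200
```

```text
t: 1.77
position: [0.5471, -0.1674, 0.1977]
ee_rot: [[-0.296, 0.955, -0.003], [0.955, 0.296, -0.0], [0.001, -0.003, -1.0]]
ft_force: [-0.5, 0.4, -1.0]
gripper_width: 0.0556
grasp_force: 0.0
bar px (254, 87, 46, 134) world ((505.5346984863281, -153.1094512939453), (34.27385711669922, 108.89399719238281), 16.579343795776367)
red 876.0 (139, 294, 57, 30)
red 703.5 (346, 153, 41, 22)
red 5.5 (0, 325, 4, 3)
t 1.8167 pos [ 546.5 -165.   198.3] f [-0.5  1.4  0.1] w 56.327239660201876
yaw of tool y 17.313309540961445 tilt z [-0.003   0.0011 -1.    ] tool shift mm [-4.62367827 -1.94609218 -1.72120481]
```

View pics/w1.png

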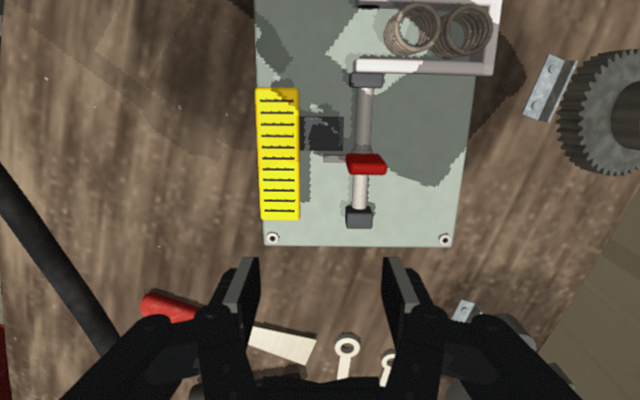

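The wrist view shows the yellow bar at (278,153), the handle at (366,164) and the springs at (410,28) and (460,30). The handle-side finger has free space behind the handle. I'll descend with a slight tilt so the bar finger is lower.

```bash
python3 -m creep '[{"fingers":56,"dx":0,"dy":0,"dz":40,"ax":-3,"ay":0,"az":0},{"fingers":56,"dx":-3,"dy":0,"dz":80,"ax":-3,"ay":0,"az":0},{"fingers":56,"dx":-3,"dy":0,"dz":110,"ax":-3,"ay":0,"az":0},{"fingers":56,"dx":-3,"dy":0,"dz":120,"ax":-3,"ay":0,"az":0},{"fingers":56,"dx":-3,"dy":0,"dz":120,"ax":-3,"ay":0,"az":0},{"fingers":56,"dx":-3,"dy":0,"dz":120,"ax":-3,"ay":0,"az":0},{"fingers":56,"dx":-3,"dy":0,"dz":120,"ax":-3,"ay":0,"az":0}]'
python3 look.py w2 .046; python3 goal.py 547.7 -171.7 78
```

```text
t: 2.4
position: [0.5487, -0.1659, 0.0832]
ee_rot: [[-0.301, 0.952, 0.054], [0.954, 0.301, 0.014], [-0.003, 0.056, -0.998]]
ft_force: [0.5, -0.3, -0.2]
gripper_width: 0.0559
grasp_force: 0.0
bar px (198, 94, 81, 210) world ((505.6778869628906, -152.86965942382812), (33.645111083984375, 108.6114273071289), 16.454959869384766)
red 2620.0 (350, 197, 74, 45)
red 38.5 (58, 388, 10, 12)
red 0.0 (64, 386, 1, 1)
t 2.45 pos [ 548.8 -166.1   83.3] f [0.3 0.  1.3] w 55.73839610861679
yaw of tool y 17.53535284047644 tilt z [ 0.0544  0.0142 -0.9984] tool shift mm [-5.03374276 -3.02834103  5.17076201]
```

View pics/w2.png

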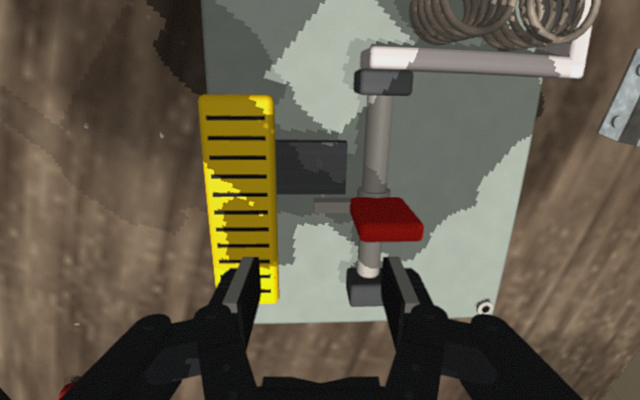

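```bash
python3 -m creep '[{"fingers":56,"dx":-3,"dy":-2,"dz":4,"ax":0,"ay":0,"az":1},{"fingers":56,"dx":-3,"dy":-2,"dz":8,"ax":0,"ay":0,"az":1},{"fingers":56,"dx":-3,"dy":-2,"dz":12,"ax":0,"ay":0,"az":1},{"fingers":56,"dx":-3,"dy":-2,"dz":15,"ax":0,"ay":0,"az":1},{"fingers":56,"dx":-3,"dy":-2,"dz":15,"ax":0,"ay":0,"az":1},{"fingers":56,"dx":-3,"dy":-2,"dz":15,"ax":0,"ay":0,"az":1}]'; python3 goal.py 547.7 -171.7 78
```

```text
t: 2.95
position: [0.547, -0.1693, 0.0653]
ee_rot: [[-0.284, 0.958, 0.05], [0.959, 0.284, 0.016], [0.001, 0.052, -0.999]]
ft_force: [-1.5, 0.4, 3.1]
gripper_width: 0.0555
grasp_force: 1.2
t 2.95 pos [ 547.  -169.3   65.3] f [-1.5  0.4  3.1] w 55.45916995684251
yaw of tool y 16.493511363527958 tilt z [ 0.0497  0.0157 -0.9986] tool shift mm [ -2.52104326   0.61330813 -12.67331212]
```

```bash
python3 -m creep '[{"fingers":56,"dx":0,"dy":0,"dz":2,"ax":0,"ay":0,"az":0},{"fingers":56,"dx":0,"dy":0,"dz":4,"ax":0,"ay":0,"az":0},{"fingers":56,"dx":0,"dy":0,"dz":4,"ax":0,"ay":0,"az":0},{"fingers":56,"dx":0,"dy":0,"dz":4,"ax":0,"ay":0,"az":0}]'; python3 goal.py 547.7 -171.7 78;python3 look.py w3 .040
```

```text
t: 3.28
position: [0.5472, -0.1692, 0.0613]
ee_rot: [[-0.284, 0.958, 0.05], [0.959, 0.284, 0.015], [0.001, 0.052, -0.999]]
ft_force: [-2.8, -1.3, 3.6]
gripper_width: 0.0561
grasp_force: 2.0
t 3.2833 pos [ 547.2 -169.2   61.3] f [-2.8 -1.3  3.6] w 56.12675871911086
yaw of tool y 16.49336485497515 tilt z [ 0.0499  0.0155 -0.9986] tool shift mm [ -2.47626985   0.62436432 -16.64659385]
bar px (188, 90, 95, 232) world ((505.6073303222656, -153.74305725097656), (34.11206817626953, 110.06344604492188), 16.42131233215332)
red 3659.0 (361, 205, 87, 55)
```

View pics/w3.png

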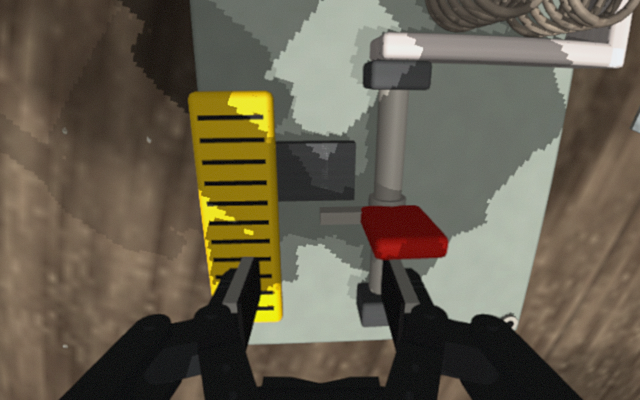

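```bash
python3 -m creep '[{"fingers":56,"dx":0,"dy":0,"dz":2,"ax":0,"ay":0,"az":0},{"fingers":56,"dx":0,"dy":0,"dz":4,"ax":0,"ay":0,"az":0},{"fingers":56,"dx":0,"dy":0,"dz":4,"ax":0,"ay":0,"az":0},{"fingers":56,"dx":0,"dy":0,"dz":4,"ax":0,"ay":0,"az":0}]'; python3 look.py w4 .036
```

```text
t: 3.67
position: [0.5474, -0.1692, 0.0573]
ee_rot: [[-0.284, 0.958, 0.05], [0.959, 0.284, 0.015], [0.001, 0.052, -0.999]]
ft_force: [-3.0, -0.9, 5.6]
gripper_width: 0.056
grasp_force: 2.8
bar px (188, 90, 94, 232) world ((505.67022705078125, -153.73072814941406), (34.195770263671875, 110.00880432128906), 16.42146110534668)
red 3921.5 (362, 208, 89, 57)
```

```bash
python3 -m creep '[{"fingers":56,"dx":0,"dy":0,"dz":2,"ax":0,"ay":0,"az":0},{"fingers":56,"dx":0,"dy":0,"dz":2,"ax":0,"ay":0,"az":0},{"fingers":56,"dx":0,"dy":0,"dz":2,"ax":0,"ay":0,"az":0}]';python3 -m creep '[{"fingers":56,"dx":0,"dy":0,"dz":1,"ax":0,"ay":0,"az":0},{"fingers":56,"dx":0,"dy":0,"dz":1,"ax":0,"ay":0,"az":0}]'
```

```text
t: 3.97
position: [0.5475, -0.1692, 0.0554]
ee_rot: [[-0.284, 0.958, 0.05], [0.959, 0.283, 0.015], [0.001, 0.052, -0.999]]
ft_force: [-3.6, -1.9, 6.8]
gripper_width: 0.0561
grasp_force: 3.2
t: 4.13
position: [0.5476, -0.1693, 0.0551]
ee_rot: [[-0.284, 0.958, 0.05], [0.959, 0.283, 0.015], [0.0, 0.052, -0.999]]
ft_force: [-5.8, -0.9, 10.0]
gripper_width: 0.0562
grasp_force: 5.1
```

The catch is on its stop: force rose sharply to 10 N with little extra travel. Next I slide along rack +y.

```bash
python3 -m creep '[{"fingers":56,"dx":3,"dy":0,"dz":0.3,"ax":0,"ay":0,"az":0},{"fingers":56,"dx":6,"dy":0,"dz":0.3,"ax":0,"ay":0,"az":0},{"fingers":56,"dx":9,"dy":0,"dz":0.3,"ax":0,"ay":0,"az":0},{"fingers":56,"dx":12,"dy":0,"dz":0.3,"ax":0,"ay":0,"az":0},{"fingers":56,"dx":15,"dy":0,"dz":0.3,"ax":0,"ay":0,"az":0},{"fingers":56,"dx":18,"dy":0,"dz":0.3,"ax":0,"ay":0,"az":0},{"fingers":56,"dx":20,"dy":0,"dz":0.3,"ax":0,"ay":0,"az":0},{"fingers":56,"dx":20,"dy":0,"dz":0.3,"ax":0,"ay":0,"az":0}]'; python3 look.py w5 .036; python3 goal.py 547.7 -171.7 78
```

```text
t: 4.8
position: [0.5433, -0.1509, 0.0554]
ee_rot: [[-0.284, 0.957, 0.054], [0.959, 0.284, 0.013], [-0.003, 0.056, -0.998]]
ft_force: [0.6, -4.8, 6.7]
gripper_width: 0.0559
grasp_force: 3.8
bar px (189, 137, 92, 215) world ((505.64215087890625, -152.72109985351562), (33.8477897644043, 109.2210693359375), 16.582761764526367)
red 4123.0 (359, 223, 89, 61)
t 4.85 pos [ 543.3 -151.    55.5] f [ 0.7 -4.8  7.3] w 55.97115943996165
yaw of tool y 16.501420469837893 tilt z [ 0.0543  0.0128 -0.9984] tool shift mm [-21.20832621  -0.40619788 -22.53286735]
```

View pics/w5.png

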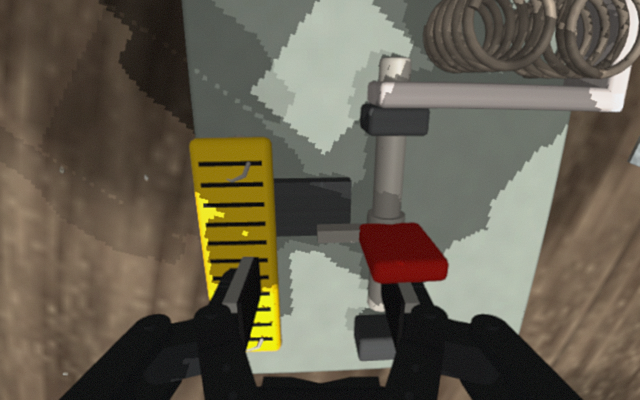

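The bolt is sliding: its tip shows past the wall at (393,65), with the handle at (403,252) against the fingertip. The bar is still down.

```bash
python3 -m creep '[{"fingers":56,"dx":3,"dy":0,"dz":0.5,"ax":0,"ay":0,"az":0},{"fingers":56,"dx":6,"dy":0,"dz":0.5,"ax":0,"ay":0,"az":0},{"fingers":56,"dx":9,"dy":0,"dz":0.5,"ax":0,"ay":0,"az":0},{"fingers":56,"dx":12,"dy":0,"dz":0.5,"ax":0,"ay":0,"az":0},{"fingers":56,"dx":15,"dy":0,"dz":0.5,"ax":0,"ay":0,"az":0},{"fingers":56,"dx":18,"dy":0,"dz":0.5,"ax":0,"ay":0,"az":0},{"fingers":56,"dx":21,"dy":0,"dz":0.5,"ax":0,"ay":0,"az":0},{"fingers":56,"dx":24,"dy":0,"dz":0.5,"ax":0,"ay":0,"az":0},{"fingers":56,"dx":24,"dy":0,"dz":0.5,"ax":0,"ay":0,"az":0}]'; python3 goal.py 547.7 -171.7 78
```

```text
t: 5.6
position: [0.5368, -0.1282, 0.0554]
ee_rot: [[-0.284, 0.957, 0.055], [0.959, 0.284, 0.012], [-0.004, 0.056, -0.998]]
ft_force: [-0.2, -6.0, 9.0]
gripper_width: 0.0561
grasp_force: 4.9
t 5.6 pos [ 536.8 -128.2   55.4] f [-0.2 -6.   9. ] w 56.12033091154816
yaw of tool y 16.502688796367735 tilt z [ 0.0552  0.012  -0.9984] tool shift mm [-44.9170908   -0.62024673 -22.45606257]
```

```bash
python3 -m creep '[{"fingers":56,"dx":2,"dy":0,"dz":0.1,"ax":0,"ay":0,"az":0},{"fingers":56,"dx":4,"dy":0,"dz":0.1,"ax":0,"ay":0,"az":0},{"fingers":56,"dx":6,"dy":0,"dz":0.1,"ax":0,"ay":0,"az":0},{"fingers":56,"dx":7,"dy":0,"dz":0.1,"ax":0,"ay":0,"az":0},{"fingers":56,"dx":7,"dy":0,"dz":0.1,"ax":0,"ay":0,"az":0}]';python3 -m creep '[{"fingers":56,"dx":1,"dy":0,"dz":0,"ax":0,"ay":0,"az":0},{"fingers":56,"dx":2,"dy":0,"dz":0,"ax":0,"ay":0,"az":0},{"fingers":56,"dx":2,"dy":0,"dz":0,"ax":0,"ay":0,"az":0}]'; python3 look.py w6 .036
```

```text
t: 6.02
position: [0.535, -0.1218, 0.0554]
ee_rot: [[-0.284, 0.957, 0.056], [0.959, 0.284, 0.012], [-0.005, 0.057, -0.998]]
ft_force: [1.6, -7.1, 9.2]
gripper_width: 0.0559
grasp_force: 5.1
t: 6.27
position: [0.5344, -0.1199, 0.0554]
ee_rot: [[-0.284, 0.957, 0.056], [0.959, 0.283, 0.012], [-0.005, 0.057, -0.998]]
ft_force: [1.5, -8.2, 9.2]
gripper_width: 0.0559
grasp_force: 5.7
bar px (197, 209, 86, 176) world ((504.4691467285156, -147.8772430419922), (33.8160400390625, 101.25218200683594), 16.71685028076172)
red 4144.0 (358, 223, 89, 61)
```

View pics/w6.png

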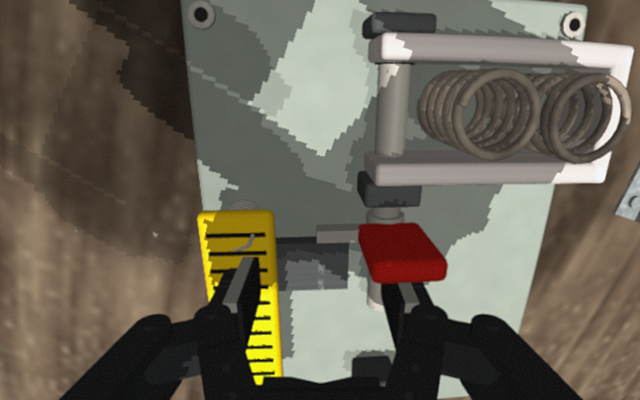

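The bolt now spans the channel mouth at (390,105), and the lug at (337,233) looks nearly past the catch block. I'll push on to the end stop.

```bash
python3 -m creep '[{"fingers":56,"dx":1,"dy":0,"dz":0,"ax":0,"ay":0,"az":0},{"fingers":56,"dx":2,"dy":0,"dz":0,"ax":0,"ay":0,"az":0},{"fingers":56,"dx":2,"dy":0,"dz":0,"ax":0,"ay":0,"az":0}]';python3 -m creep '[{"fingers":56,"dx":1,"dy":0,"dz":0,"ax":0,"ay":0,"az":0},{"fingers":56,"dx":2,"dy":0,"dz":0,"ax":0,"ay":0,"az":0},{"fingers":56,"dx":2,"dy":0,"dz":0,"ax":0,"ay":0,"az":0}]'
python3 - <<'E'
from h import *
m=camera_model('wrist');c,_=blobs(capture('wrist'),'r');p=c[0].reshape(-1,2)
w=onz(m,p,.066)[:,:2]*1000-[505.6,-153.2]
a=np.radians(16.5);y=w@[-np.sin(a),np.cos(a)]-55
print('far edge rack y',np.percentile(y,[92,97,100]),'bolt=',y.max()+55)
E
```

```text
t: 6.57
position: [0.5343, -0.1196, 0.0556]
ee_rot: [[-0.282, 0.958, 0.057], [0.959, 0.282, 0.009], [-0.008, 0.058, -0.998]]
ft_force: [4.7, -14.5, 5.2]
gripper_width: 0.0561
grasp_force: 9.3
t: 6.82
position: [0.5342, -0.1194, 0.0557]
ee_rot: [[-0.281, 0.958, 0.059], [0.96, 0.281, 0.006], [-0.011, 0.058, -0.998]]
ft_force: [8.3, -24.1, 1.6]
gripper_width: 0.0565
grasp_force: 13.5
far edge rack y [6.69452855 6.75790632 6.80081162] bolt= 61.80081161840239
```

The jump to 24 N with no further motion says the bolt is at its end stop. The handle's upper image edge may be its low front face rather than the top, so I'll measure the rear top edge instead.

Run:
```python
from h import *
m=camera_model('wrist');print('cam',-m['R'].T@m['t'])
im=capture('wrist');c,_=blobs(im,'r');p=c[0].reshape(-1,2)
a=np.radians(16.5)
w=onz(m,p,.066)[:,:2]*1000-[505.6,-153.2];y=w@[-np.sin(a),np.cos(a)]-55
print('rear top edge y',y.min(),'bolt',y.min()+65)
c,_=blobs(cv2.cvtColor(cv2.imread('pics/w6.png'),cv2.COLOR_BGR2RGB),'y');w=onz(m,c[0].reshape(-1,2),.036)[:,:2]*1000-[505.6,-153.2]
print('bar end y',(w@[-np.sin(a),np.cos(a)]).max()-55)
```

```text
cam [ 0.50226709 -0.03827781  0.17552588]
rear top edge y -18.285114299848907 bolt 46.71488570015109
bar end y 1.5683732906041286
```

Bolt is at 46.7 mm by measurement, so it is fully home. I'll ease off the handle, then lift straight up.

```bash
python3 -m creep '[{"fingers":56,"dx":-3,"dy":0,"dz":0,"ax":0,"ay":0,"az":0},{"fingers":56,"dx":-6,"dy":0,"dz":0,"ax":0,"ay":0,"az":0},{"fingers":56,"dx":-7,"dy":0,"dz":0,"ax":0,"ay":0,"az":0},{"fingers":56,"dx":-7,"dy":0,"dz":-5,"ax":0,"ay":0,"az":0},{"fingers":56,"dx":-7,"dy":0,"dz":-15,"ax":0,"ay":0,"az":0},{"fingers":56,"dx":-7,"dy":0,"dz":-40,"ax":0,"ay":0,"az":0},{"fingers":56,"dx":-7,"dy":0,"dz":-75,"ax":0,"ay":0,"az":0},{"fingers":56,"dx":-7,"dy":0,"dz":-110,"ax":0,"ay":0,"az":0},{"fingers":56,"dx":-7,"dy":0,"dz":-120,"ax":0,"ay":0,"az":0},{"fingers":56,"dx":-7,"dy":0,"dz":-120,"ax":0,"ay":0,"az":0}]'; python3 -m creep '[{"fingers":56,"dx":-60,"dy":0,"dz":0,"ax":0,"ay":0,"az":0},{"fingers":56,"dx":-60,"dy":0,"dz":0,"ax":0,"ay":0,"az":0},{"fingers":56,"dx":-60,"dy":0,"dz":0,"ax":0,"ay":0,"az":0},{"fingers":56,"dx":-60,"dy":0,"dz":0,"ax":0,"ay":0,"az":0}]'; python3 look.py w7 .046
```

```text
t: 7.75
position: [0.5289, -0.1233, 0.1771]
ee_rot: [[-0.284, 0.957, 0.057], [0.959, 0.284, 0.014], [-0.003, 0.058, -0.998]]
ft_force: [0.1, 0.0, -0.3]
gripper_width: 0.056
grasp_force: 0.0
t: 8.08
position: [0.5438, -0.1807, 0.1708]
ee_rot: [[-0.283, 0.958, 0.047], [0.959, 0.282, 0.017], [0.004, 0.05, -0.999]]
ft_force: [0.1, -0.0, -0.3]
gripper_width: 0.0565
grasp_force: 0.0
bar px (245, 72, 53, 150) world ((505.514404296875, -153.54612731933594), (33.8980712890625, 108.58267974853516), 16.576229095458984)
red 701.5 (349, 85, 51, 16)
red 315.0 (121, 308, 28, 25)
red 1.0 (172, 321, 2, 2)
```

View pics/w7.png

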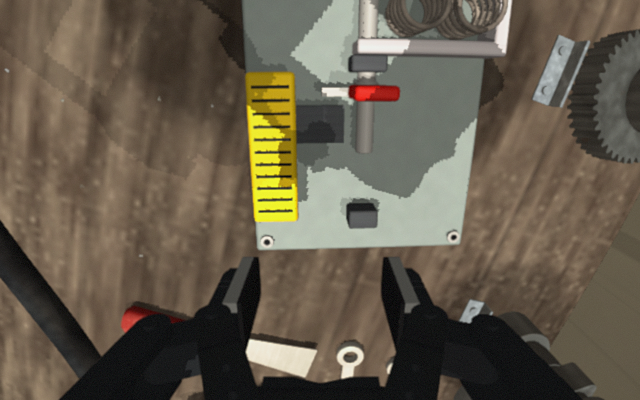

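The bar again measures its "up" size at z = 46 mm. The bolt lies across the channel mouth with its lug at (335,91), beyond the catch block, whose edge is at row 104. The hand is clear of everything.

```bash
python3 -c "from workcell import *;print(finish_job())"
```

```text
the job is handed in; nothing more can be done
None
```

The bolt was pushed to its end stop with the catch held down, the catch then sprang up behind the lug, the hand was withdrawn clear, and the job was handed in at about 8 s; no verdict was returned.

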